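# Hold a freshly bonded pulley bush down on the bench stand

## Robot

A 6-joint arm with a two-finger parallel gripper is mounted at the origin on the work surface. World frame = base frame: x ahead of the robot, y to its left, z up, the work surface at z = 0. Lengths are in m, angles in rad, forces in N, time in s.
With the tool pointing down it reaches from about 0.25 to 0.725 m from the base axis. Payload 4 kg.
Tool frame: the origin (TCP) lies at the very end of the fingers, on their centre line; the grasp point (between the pads) lies 19 mm behind it; z points along the fingers, y is the direction in which the jaws open and shut (so a half turn about z gives the same grasp; the last joint's range is limited). The gripper opens to 85 mm and grips with 20 to 120 N. Pads are 22 mm wide; open, the fingers measure 114 mm over their backs; the gripper's body (76 mm by 85 mm) begins 54 mm behind the grasp point. The pads swing forward as they close: fully open they stand 13 mm farther back than shut.
Start: joints at [-1.11, 0.241, 0.005, 1.335, 0, 1.571], TCP at [0.222, -0.448, 0.231] pointing down, gripper open.
Joint ranges: [-2.72, 2.72], [-1.05, 1.87], [-1.09, 1.28], [-1.99, 2.15], [-1.42, 1.44], [-3.14, 3.14]. Speed limits (rad/s): [2.79, 2.79, 3.14, 3.14, 3.14, 3.14].

## Interface

Orientations are given as a unit quaternion [x, y, z, w].
In Python, from workcell import bot gives the robot as it stands.
- The arm moves only by the shell command python3 -m crank 'ROWS'. ROWS is JSON, a list that holds one entry, the list of rows, each a list of 5 numbers: the shift along the tool's x, y, z in mm, then the turn about the tool's z in degrees, then the closure in counts, from 0 (fully open) to 255 (shut). In form: [[[tx, ty, tz, turn, grip], ...]]. A call has 1 to 12 rows; each row shifts and turns the pose as measured when the row begins, along the tool's axes as they then stand; what a row does not reach is not made up. A row lasts 1/8 s, in which the tool goes at most 62.5 mm and 10.7 degrees, less where a joint would pass 70% of its speed; a pose out of reach is approached as far as the arm can. A call is refused whole if a number of a shift passes 62.5 or a number of a turn 10.7, either way. A call with a gripper value outside its range is refused whole. The fingers move at their own pace and stop on an object; the grip force is fixed at half the most. Time passes only in rows, so rows that do not move let the fingers close. It gives the time, the measured TCP pose, the force and the opening at its end, in the units of the state.
- bot.get_obs(): the state, without advancing time (a new reading comes with each control period).
- bot.camera(name): name is "scene" or "top" or "wrist"; returns a dict with "img" (384x512x3 uint8, blue, green, red), "depth" (384x512 float32, m along the optical axis (not along the pixel's ray), 0 where there is no reading), "fx", "fy", "cx", "cy" (pixels), "D" ([k1, k2, p1, p2, k3] as OpenCV has them; the pictures are not rectified), "R" (3x3) and "t" (3): a world point X has camera coordinates R X + t; the wrist camera has in their place "T_tool_cam" (4x4, takes a point from camera to tool coordinates, whose origin is the TCP and whose axes are the flange's). Camera axes: x right, y down, z forward; pixel columns grow to the right and rows downward; lengths in m; the calibration is good to about 2 mm. A picture is of the moment at which its call begins: read the wrist's pose just before it.
- bot.job_done(): hands the job in, once; it reports no verdict.
The state is a dict: "clock": time; "joint_pos": joint angles; "joint_vel": joint speeds; "tau": joint torques, N m; "eef_pos": TCP position; "tool_rot": TCP orientation; "ft_force": force on the tool from outside, world axes, zero at the start; "ft_torque": the same for the moment, N m; "grip_width": finger opening in m.
Only numpy, scipy, OpenCV 4.12 (cv2) and the standard library are available. Lean on these libraries where they do the work, as an engineer would, in place of code of your own. Each camera call takes 0.05 s, during which the arm holds its last target.

## Task

One of the two pulleys has just had its flanged bush bonded in; the other is still bare. Press down the paddle of the stand holding the bushed pulley until its sprung foot bears on the bush and is pushed about half way into its sleeve, never bottoming it, and keep it steadily there for three seconds and on: the program finishes while still holding the lever down. Leave the other lever, the pulleys and everything else on the bench where they are.

Things in the scene. Friction and masses are not known exactly. Their poses are not given: they have to be found in the camera images.
- plank: Fixed wooden mounting plank, 240 x 600 mm, let into the bench: its top stands 4 to 34 mm above the bench (differs each time) and carries both stands. Origin 36 mm below the centre of its top face, z up, x across the width
- stand_a: Hold-down stand one (both are identical), screwed to the plank: grey base plate 160 x 110 x 12 mm with a round seat between three pins. Origin under the centre of the seat, on the plank's top; z up; its x axis points from the seat to the lever's pivot post at the back, so the paddle lies to -x. Pivot axis is along y at x = +70, z = 110 mm; the two cheeks of the post reach to z = 125 mm
- lever_a (a joint): Sprung hand lever of stand_a, rad: 0 = up at rest (sloping 0.35 rad up from the pivot towards the paddle), grows as the paddle is pressed down, 0.35 = level, stop at 0.52. It springs back up to 0 when let go. With the foot on the bush, foot half in, it takes about 8 N on the paddle and stands near 0.35 rad; the foot first meets the bush near 0.24 rad and would bottom near 0.46 rad
- paddle_a (a point): Flat black rubber paddle at the free end of lever_a, 50 x 46 x 12 mm. This point is the centre of its top face, 180 mm along the lever from the pivot and 6 mm above the lever's centre line; x along the lever towards the pivot, z out of the top face. Top about 177 mm above the plank at rest, 116 mm when the lever is level
- foot_a (a joint): Sprung foot in the sleeve under lever_a, 70 mm from the pivot, m: 0 = fully out, 0.016 = bottomed in the sleeve, 0.008 = half way in. Spring 3 N at the start of travel plus 1 N per mm. 10 mm more down at the paddle pushes it in about 4 mm once it bears on the bush
- tip_a (a point): Round tip of foot_a, 24 mm diameter, 8 mm thick, at the end of a 12 mm rod; this point is the centre of its lower face, z along the rod (up when the lever is level)
- stand_b: Hold-down stand two (both are identical), screwed to the plank: grey base plate 160 x 110 x 12 mm with a round seat between three pins. Origin under the centre of the seat, on the plank's top; z up; its x axis points from the seat to the lever's pivot post at the back, so the paddle lies to -x. Pivot axis is along y at x = +70, z = 110 mm; the two cheeks of the post reach to z = 125 mm
- lever_b (a joint): Sprung hand lever of stand_b, rad: 0 = up at rest (sloping 0.35 rad up from the pivot towards the paddle), grows as the paddle is pressed down, 0.35 = level, stop at 0.52. It springs back up to 0 when let go. With the foot on the bush, foot half in, it takes about 8 N on the paddle and stands near 0.35 rad; the foot first meets the bush near 0.24 rad and would bottom near 0.46 rad
- paddle_b (a point): Flat black rubber paddle at the free end of lever_b, 50 x 46 x 12 mm. This point is the centre of its top face, 180 mm along the lever from the pivot and 6 mm above the lever's centre line; x along the lever towards the pivot, z out of the top face. Top about 177 mm above the plank at rest, 116 mm when the lever is level
- foot_b (a joint): Sprung foot in the sleeve under lever_b, 70 mm from the pivot, m: 0 = fully out, 0.016 = bottomed in the sleeve, 0.008 = half way in. Spring 3 N at the start of travel plus 1 N per mm. 10 mm more down at the paddle pushes it in about 4 mm once it bears on the bush
- tip_b (a point): Round tip of foot_b, 24 mm diameter, 8 mm thick, at the end of a 12 mm rod; this point is the centre of its lower face, z along the rod (up when the lever is level)
- pulley_bushed: Loose steel grooved belt pulley, 80 mm diameter, 34 mm thick, with its flanged steel bush fitted: flange 52 mm across, then a round boss 36 mm across standing 16 mm above the pulley's face, top 50 mm above the origin (16 mm dark mark there). It lies in the seat of one of the two stands, either one. Origin at the centre of the underside (12 mm above the plank), z up
- pulley_bare: The same pulley without a bush, open bore 44 mm through it, nothing above its face. It lies in the seat of the other stand. Origin at the centre of the underside, z up
- spray_can: Bystander: white spray can, 62 mm diameter, 150 mm high, standing on the plank between the stands; origin under its centre
- bearing: Bystander: ball bearing ring, 52 mm diameter, 16 mm high, lying flat; origin under its centre
- spanner: Bystander: steel spanner 180 mm long, lying flat near a paddle; origin under its middle
- screwdriver: Bystander: screwdriver 200 mm long, black handle, lying; origin under its middle
- hammer: Bystander: hammer 280 mm long, lying; origin under its middle
- jar: Bystander: amber jar, 72 mm diameter, 90 mm high; origin under its centre
- stub_bar: Bystander: upright round bar end, 32 mm diameter, 60 mm high, on the plank; origin under its centre
Mind the look-alikes: they are no part of the job. What is shaped like the pulley_bushed but brown is not meant.

How it is judged:
On the way:
1. the foot of the right stand is held about half way in on the bush for 3 s (((horizontal distance between pulley_bushed and stand_a below 0.02 m and value of joint foot_a between 0.005 and 0.011 m and contact force between foot_a and pulley_bushed above 4 N and contact force between any of the fingers, the arm and lever_a above 1.5 N and velocity of joint lever_a between -0.05 and 0.05 rad/s and value of joint lever_b below 0.05 rad) or (horizontal distance between pulley_bushed and stand_b below 0.02 m and value of joint foot_b between 0.005 and 0.011 m and contact force between foot_b and pulley_bushed above 4 N and contact force between any of the fingers, the arm and lever_b above 1.5 N and velocity of joint lever_b between -0.05 and 0.05 rad/s and value of joint lever_a below 0.05 rad))), for 3 s.
At the end, for the whole second after the job is handed in: The foot over the bushed pulley bears on the bush (over 4 N) and stands 5 to 11 mm into its 16 mm sleeve, the lever still and held down by the robot; the other lever is up (under 0.05 rad), both pulleys within 8 mm and all bystanders within 20 mm of where they began (((horizontal distance between pulley_bushed and stand_a below 0.02 m and value of joint foot_a between 0.005 and 0.011 m and contact force between foot_a and pulley_bushed above 4 N and contact force between any of the fingers, the arm and lever_a above 1.5 N and velocity of joint lever_a between -0.05 and 0.05 rad/s and value of joint lever_b below 0.05 rad) or (horizontal distance between pulley_bushed and stand_b below 0.02 m and value of joint foot_b between 0.005 and 0.011 m and contact force between foot_b and pulley_bushed above 4 N and contact force between any of the fingers, the arm and lever_b above 1.5 N and velocity of joint lever_b between -0.05 and 0.05 rad/s and value of joint lever_a below 0.05 rad)) and distance of each of pulley_bushed, pulley_bare from where it was at the start of the episode below 0.008 m and distance of each of spray_can, bearing, spanner, screwdriver, hammer, jar, stub_bar from where it was at the start of the episode below 0.02 m); the arm keeps its last pose, push and grip.
It fails at once if the lever over the bare pulley is pressed ((not (horizontal distance between pulley_bushed and stand_a below 0.02 m) and value of joint lever_a above 0.1 rad) or (not (horizontal distance between pulley_bushed and stand_b below 0.02 m) and value of joint lever_b above 0.1 rad)).
It fails at once if the sprung foot is bottomed in its sleeve (value of joint any of foot_a, foot_b above 0.0148 m).
It fails at once if a pulley is shifted or tipped in its seat (distance of any of pulley_bushed, pulley_bare from where it was at the start of the episode above 0.008 m or angle between any of pulley_bushed, pulley_bare's own z axis and vertical above 0.1 rad).
It fails at once if a bystander is disturbed (distance of any of spray_can, bearing, spanner, screwdriver, hammer, jar, stub_bar from where it was at the start of the episode above 0.02 m).
It also fails if it takes over 38 s, if anything falls off the work surface, if the arm or the gripper's body presses on something with over 40 N, if the wrist force passes 120 N, or if a joint passes its speed limit or range.

## Working session

There is one attempt and no reset: what is moved stays moved. The work goes in short steps, Python scripts to look and compute and a shell command to move; the robot and the scene stay as the last step left them, time stands still between calls to the robot, and variables do not carry over. Pictures are saved under pics/ and viewed, and the job is handed in when it is done.

```bash
ls; mkdir -p pics; python3 - <<'E'
from workcell import bot
import cv2,numpy as np
o=bot.get_obs(); print({k:np.round(v,3) for k,v in o.items()})
for n in ("scene","top","wrist"):
    c=bot.camera(n); cv2.imwrite(f"pics/{n}0.png",c["img"]); np.savez(f"pics/{n}0.npz",**c)
    print(n,c["fx"],c["fy"],c["cx"],c["cy"],c["D"],c.get("t"),(c["depth"]>0).mean())
E
```

```text
pics
{'clock': np.float64(0.0), 'joint_pos': array([-1.11 ,  0.241,  0.004,  1.335,  0.   ,  1.571]), 'joint_vel': array([ 0.001, -0.002,  0.001,  0.   , -0.001, -0.001]), 'tau': array([-0.0000e+00, -3.7232e+01,  2.5241e+01,  1.7000e-02,  0.0000e+00,
       -0.0000e+00]), 'eef_pos': array([ 0.222, -0.447,  0.23 ]), 'tool_rot': array([ 0.974,  0.228, -0.   , -0.001]), 'ft_force': array([ 0.41 ,  0.727, -0.028]), 'ft_torque': array([ 0.044, -0.   ,  0.05 ]), 'grip_width': np.float64(0.085)}
scene 465.13915794806684 465.13915794806684 259.9786335596516 194.57145538468257 [0.0150492 0.        0.        0.        0.       ] [ 0.41414302 -0.20427799  1.62673046] 0.9961039225260416
top 442.23064194197644 442.23064194197644 259.9617848249065 188.05197994803126 [-0.127036  0.        0.        0.        0.      ] [0.00714561 0.56803838 1.51134952] 0.9960734049479166
wrist 268.22209312670225 268.22209312670225 253.5479667659969 191.65742118977786 [0.02165171 0.         0.         0.         0.        ] None 0.9960734049479166
```

View pics/scene0.png

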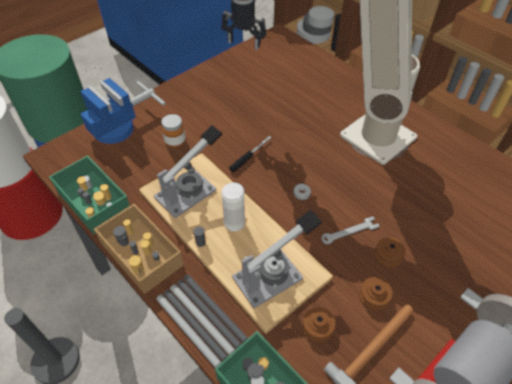

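View pics/top0.png

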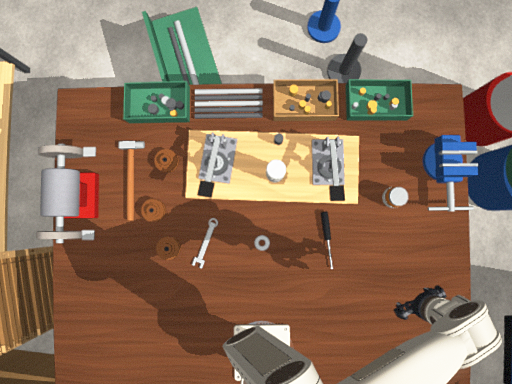

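View pics/wrist0.png

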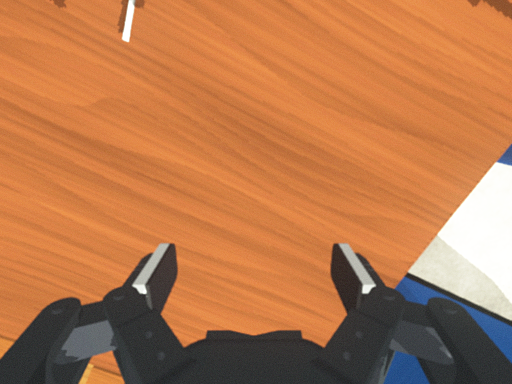

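```bash
python3 - <<'E'
import cv2,numpy as np
s=cv2.imread("pics/scene0.png");t=cv2.imread("pics/top0.png")
r=lambda im,x,y,w,h:cv2.resize(im[y:y+h,x:x+w],(400,300),interpolation=cv2.INTER_CUBIC)
cv2.imwrite("pics/zoom1.png",np.vstack([np.hstack([r(s,145,120,100,75+25),r(s,225,205,100,100)]),np.hstack([r(t,180,125,80,80),r(t,295,125,80,80)])]))
E
```

```text
(no output)
```

View pics/zoom1.png

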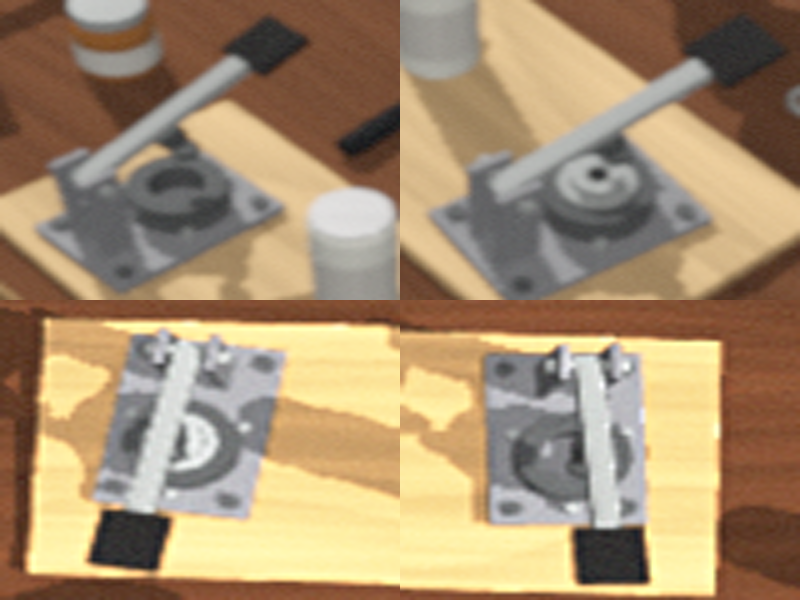

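The zoom shows the bush (bright flange, dark mark at scene ≈(272,262)) in the stand that appears at the lower right in the scene view, which is the left stand in the top view. Its paddle is at top ≈(206,189). The other pulley is an open ring. Next I'll measure the paddle.

```bash
cat > h.py <<'E'
import cv2,numpy as np
def load(n): return dict(np.load(f"pics/{n}.npz"))
def K(c): return np.array([[c["fx"],0,c["cx"]],[0,c["fy"],c["cy"]],[0,0,1]],float)
def rays(c,uv):
    n=cv2.undistortPoints(np.asarray(uv,float).reshape(-1,1,2),K(c),c["D"]).reshape(-1,2)
    return np.c_[n,np.ones(len(n))]
def dpts(c,uv):  # via depth
    uv=np.asarray(uv,int); z=c["depth"][uv[:,1],uv[:,0]]
    return (rays(c,uv)*z[:,None]-c["t"])@c["R"]
def plane(c,uv,z):
    d=rays(c,uv)@c["R"]; C=-c["R"].T@c["t"]
    return C+d*((z-C[2])/d[:,2])[:,None]
E
python3 - <<'E'
from h import *
for n,box in (("top0",(190,175,222,202)),("scene0",(295,205,325,237))):
    c=load(n); x0,y0,x1,y1=box
    g=c["img"].max(2); m=np.zeros_like(g); m[y0:y1,x0:x1]=(g[y0:y1,x0:x1]<60)*255
    k,l,st,ce=cv2.connectedComponentsWithStats(m); i=1+st[1:,4].argmax()
    m=((l==i)*255).astype(np.uint8); cn=cv2.findContours(m,0,2)[0][0]
    print(n,st[i],ce[i],cv2.minAreaRect(cn))
    me=cv2.erode(m,np.ones((3,3))); vs,us=np.nonzero(me); P=dpts(c,np.c_[us,vs])
    print("n",len(P),"mean",P.mean(0),"min",P.min(0),"max",P.max(0))
    A=np.c_[P[:,:2],np.ones(len(P))]; s=np.linalg.lstsq(A,P[:,2],rcond=None)[0]; print("plane",s, "slope",np.arctan(np.hypot(*s[:2])),"dir up",np.degrees(np.arctan2(s[1],s[0])))
c=load("top0")
print("plank",dpts(c,[(195,150),(192,160),(255,190),(300,150),(350,190)])[:,2],"bench",dpts(c,[(300,220),(180,220),(240,280)])[:,2])
print("can",dpts(c,[(276,170)]))
# lever line
for u,v in [(218,140),(209,180),(213,160)]: print(dpts(c,[(u,v)]))
E
```

```text
top0 [199 182  14  15 167] [205.5508982  188.58083832] ((205.57693481445312, 188.61537170410156), (12.355316162109375, 13.532012939453125), 11.309932708740234)
n 114 mean [0.55558879 0.16756334 0.19779991] min [0.5382262  0.15084652 0.18856381] max [0.57332672 0.18407618 0.20658545]
plane [-0.38451505  0.03704785  0.4052243 ] slope 0.3686367914024113 dir up 174.49656523686426
scene0 [297 210  25  24 313] [308.85623003 221.56230032] ((308.6769104003906, 221.58465576171875), (17.190336227416992, 18.9444522857666), 52.12501525878906)
n 221 mean [0.5612431  0.16860184 0.19577059] min [0.5402153  0.14611454 0.18512408] max [0.5843209  0.18821186 0.20598571]
plane [-0.35338913  0.06051643  0.38390461] slope 0.3442565325885735 dir up 170.28259007568246
plank [0.01796409 0.02243648 0.02058483 0.02527228 0.01864259] bench [0.00217086 0.00121953 0.00686881]
can [[ 0.61368256 -0.05018157  0.16888394]]
[[0.71720396 0.13524963 0.13546053]]
[[0.58244564 0.15779305 0.19009252]]
[[0.64800954 0.14813834 0.16512573]]
```

```bash
cat > st.py <<'E'
from workcell import bot
import numpy as np
from scipy.spatial.transform import Rotation as R
import sys
o=bot.get_obs(); M=R.from_quat(o["tool_rot"]).as_matrix()
print("t",o["clock"],"p",np.round(o["eef_pos"],4),"yaw",np.degrees(np.arctan2(M[1,0],M[0,0])).round(2),"tz",M[:,2].round(3),"F",np.round(o["ft_force"],2),"w",o["grip_width"],"q",np.round(o["joint_pos"],2))
if len(sys.argv)>3: print("tool shift mm",((np.array(sys.argv[1:4],float)-o["eef_pos"])@M*1000).round(1))
E
python3 -m crank '[[[0,0,-12,-10.5,255],[0,0,-12,-10.5,255],[0,0,-12,-10.5,255],[0,0,-12,-10.5,255],[0,0,-12,-10.5,255]]]'; python3 st.py 0.555 0.168 0.29
```

```text
clock: 0.78
eef_pos: [0.2213, -0.4457, 0.289]
tool_rot: [0.765, 0.644, 0.001, -0.005]
ft_force: [-0.2, 0.8, -0.2]
grip_width: -0.0
t 0.775 p [ 0.2213 -0.4457  0.289 ] yaw 80.22 tz [-0.004  0.009 -1.   ] F [-0.2   0.78 -0.16] w -1.1017015703296505e-05 q [-1.11  0.23  0.14  1.49 -0.    0.63]
tool shift mm [661.5 224.7   2.8]
```

```bash
python3 -m crank '[[[50,17,0,0,255],[50,17,0,0,255],[50,17,0,0,255],[50,17,0,0,255],[50,17,0,0,255],[50,17,0,0,255],[50,17,0,0,255],[50,17,0,0,255],[50,17,0,0,255],[50,17,0,0,255]]]'; python3 st.py 0.555 0.168 0.26
```

```text
clock: 2.02
eef_pos: [0.48, 0.0284, 0.2901]
tool_rot: [0.767, 0.641, 0.001, -0.004]
ft_force: [0.7, -0.2, 0.4]
grip_width: -0.0
t 2.025 p [0.48   0.0284 0.2901] yaw 79.78 tz [-0.004  0.008 -1.   ] F [ 0.7 -0.2  0.4] w -4.98162091200851e-05 q [0.05 0.19 0.09 1.48 0.01 1.8 ]
tool shift mm [150.5  49.2  30.9]
```

```bash
python3 -m crank '[[[40,13,0,0,255],[40,13,0,0,255],[40,13,5,0,255],[28,10,5,0,255],[8,2,5,0,255],[0,0,0,0,255]]]'; python3 st.py 0.557 0.168 0.23
python3 - <<'E'
from workcell import bot
import cv2,numpy as np
for n in ("wrist","scene"):
    c=bot.camera(n); cv2.imwrite(f"pics/{n}1.png",c["img"]); np.savez(f"pics/{n}1.npz",**c)
E
```

```text
clock: 2.78
eef_pos: [0.5592, 0.1815, 0.2715]
tool_rot: [0.765, 0.644, -0.002, -0.005]
ft_force: [-1.0, -0.0, 0.1]
grip_width: -0.0001
t 2.775 p [0.5592 0.1815 0.2715] yaw 80.13 tz [-0.009  0.005 -1.   ] F [-1.01 -0.01  0.1 ] w -0.0001452555496734691 q [0.31 0.42 0.36 1.52 0.01 2.05]
tool shift mm [-13.8   0.5  41.5]
```

View pics/wrist1.png

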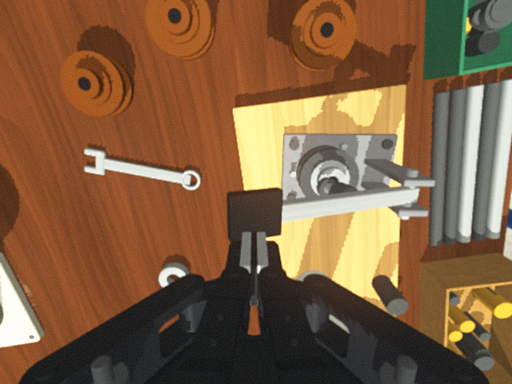

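View pics/scene1.png

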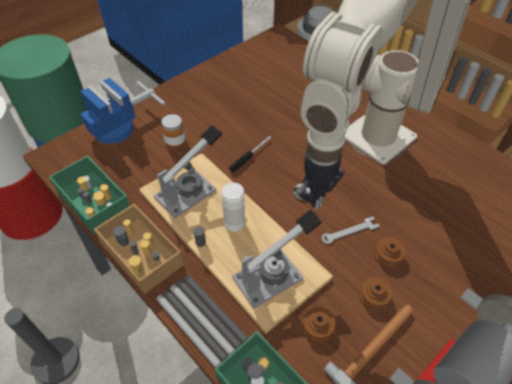

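The wrist view shows the paddle at ≈(255,212), in line with the finger tips, and the bushed pulley at ≈(330,175) under its lever. I'll cross-check the paddle with wrist depth.

```bash
python3 - <<'E'
from h import *
from workcell import bot
from scipy.spatial.transform import Rotation as Ro
c=load("wrist1"); o=bot.get_obs(); M=Ro.from_quat(o["tool_rot"]).as_matrix()
g=c["img"].max(2); m=np.zeros_like(g); m[185:230,222:290]=(g[185:230,222:290]<60)*255
vs,us=np.nonzero(m); z=c["depth"][vs,us]
P=rays(c,np.c_[us,vs])*z[:,None]; P=P@c["T_tool_cam"][:3,:3].T+c["T_tool_cam"][:3,3]; P=P@M.T+o["eef_pos"]
P=P[(P[:,2]<.22)&(P[:,2]>.17)]
print(len(P),P.mean(0),P.min(0),P.max(0))
h,_,_=cv2.findContours,0,0
print(cv2.minAreaRect(P[:,:2].astype(np.float32)))
E
```

```text
259 [0.54274768 0.17060267 0.20211598] [0.53245777 0.14987593 0.19202257] [0.57034138 0.1933264  0.20617377]
((0.5550176501274109, 0.17202472686767578), (0.037149522453546524, 0.03900577127933502), 78.2812271118164)
```

```bash
python3 -m crank '[[[-6,-2,20,0,255],[-6,-2,20,0,255],[0,0,15,0,255],[0,0,8,0,255],[0,0,0,0,255],[0,0,0,0,255]]]'; python3 st.py 0.552 0.170 0.205
```

```text
clock: 3.62
eef_pos: [0.5527, 0.164, 0.2131]
tool_rot: [0.768, 0.64, 0.002, -0.003]
ft_force: [0.3, 0.7, 0.8]
grip_width: -0.0004
t 3.625 p [0.5527 0.164  0.2131] yaw 79.62 tz [-0.001  0.007 -1.   ] F [0.29 0.68 0.78] w -0.0004079035241248003 q [0.28 0.4  0.18 1.35 0.01 2.04]
tool shift mm [ 5.7 -1.8  8.2]
```

```bash
python3 -m crank '[[[5,0,5,0,255],[1,-1,6,0,255],[0,-2,6,0,255],[0,-2,6,0,255],[0,-1,6,0,255],[0,-1,6,0,255],[0,0,0,0,255]]]'; python3 st.py 0.545 0.171 0.137
```

```text
clock: 4.5
eef_pos: [0.5469, 0.1726, 0.1774]
tool_rot: [0.768, 0.641, 0.003, -0.003]
ft_force: [0.4, -1.0, 1.8]
grip_width: 0.0003
t 4.5 p [0.5469 0.1726 0.1774] yaw 79.67 tz [ 0.001  0.008 -1.   ] F [ 0.38 -0.97  1.76] w 0.0002603320434138836 q [0.3  0.41 0.1  1.26 0.01 2.05]
tool shift mm [-2.2 -1.6 40.4]
```

```bash
python3 -m crank '[[[-1,0,6,0,255],[0,-1,6,0,255],[0,0,6,0,255],[0,0,4,0,255],[0,0,0,0,255]]]'; python3 st.py 0.544 0.171 0.137
python3 - <<'E'
from workcell import bot
import cv2,numpy as np
c=bot.camera("scene"); cv2.imwrite("pics/scene2.png",cv2.resize(c["img"][190:310,220:340],(600,600),interpolation=cv2.INTER_CUBIC))
E
```

```text
clock: 5.12
eef_pos: [0.5452, 0.1723, 0.1547]
tool_rot: [0.768, 0.641, 0.003, -0.003]
ft_force: [-2.2, 0.4, 4.5]
grip_width: 0.0003
t 5.125 p [0.5452 0.1723 0.1547] yaw 79.68 tz [ 0.001  0.009 -1.   ] F [-2.17  0.38  4.54] w 0.00034516131824641465 q [0.3  0.42 0.06 1.21 0.01 2.05]
tool shift mm [-1.7 -0.9 17.7]
```

View pics/scene2.png

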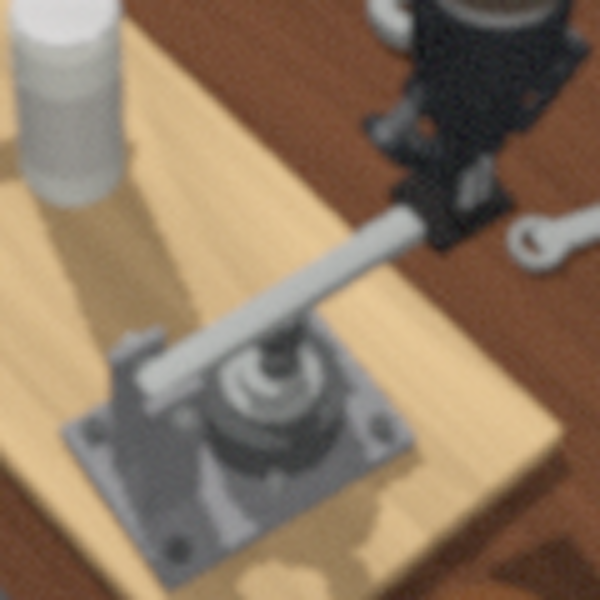

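The fingers rest on the paddle, and the foot has just reached the bush (crop ≈(285,370)). Continuing the last stretch.

```bash
python3 -m crank '[[[-1,0,5,0,255],[0,0,5,0,255],[0,0,4,0,255],[0,0,0,0,255],[0,0,0,0,255]]]'; python3 st.py 0.544 0.171 0.137
python3 -m crank '[[[0,0,0,0,255],[0,0,0,0,255],[0,0,0,0,255],[0,0,0,0,255]]]'; python3 st.py 0.544 0.171 0.137
```

```text
clock: 5.8
eef_pos: [0.5445, 0.1725, 0.1435]
tool_rot: [0.768, 0.641, 0.004, -0.004]
ft_force: [-2.1, 0.2, 4.8]
grip_width: 0.0001
t 5.8 p [0.5445 0.1725 0.1435] yaw 79.73 tz [ 0.002  0.012 -1.   ] F [-2.1   0.22  4.85] w 0.00014976967196767823 q [0.3  0.43 0.04 1.18 0.01 2.05]
tool shift mm [-1.6 -0.2  6.5]
clock: 6.3
eef_pos: [0.5445, 0.1725, 0.1438]
tool_rot: [0.768, 0.641, 0.004, -0.004]
ft_force: [-2.3, 0.2, 3.8]
grip_width: -0.0002
t 6.3 p [0.5445 0.1725 0.1438] yaw 79.73 tz [ 0.002  0.012 -1.   ] F [-2.26  0.18  3.8 ] w -0.00019344462779885056 q [0.3  0.43 0.04 1.18 0.01 2.05]
tool shift mm [-1.6 -0.2  6.8]
```

```bash
python3 - <<'E'
from workcell import bot
from h import *
import cv2,numpy as np
F=[]
for i in range(3):
    c=bot.camera("scene"); F.append(bot.get_obs()["ft_force"])
print(np.mean(F,0)); np.savez("pics/scene3.npz",**c)
cv2.imwrite("pics/scene3.png",cv2.resize(c["img"][190:310,220:340],(600,600),interpolation=cv2.INTER_CUBIC))
c=bot.camera("wrist"); cv2.imwrite("pics/wrist3.png",c["img"]); np.savez("pics/wrist3.npz",**c)
E
```

```text
[-2.28960986  0.31139808  4.76990178]
```

View pics/scene3.png

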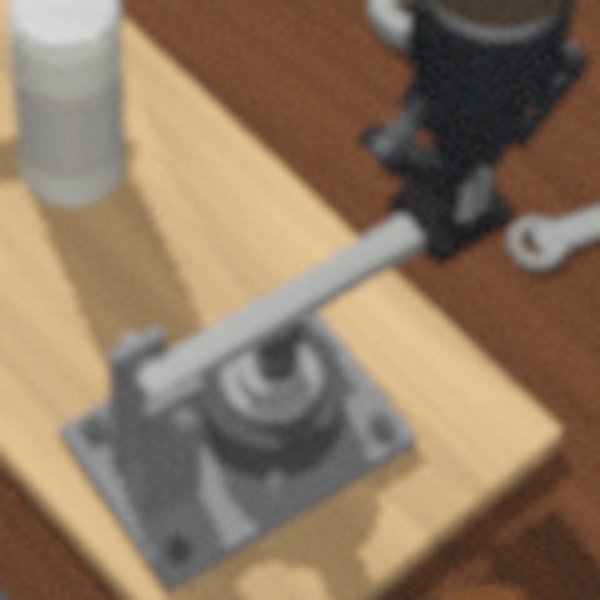

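View pics/wrist3.png

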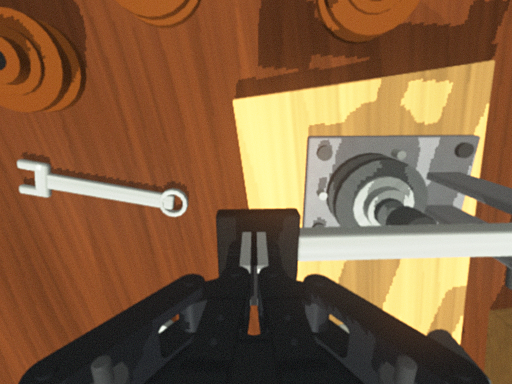

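```bash
cat > lev.py <<'E'
import sys
from h import *
from workcell import bot
from scipy.spatial.transform import Rotation as Ro
c=load(sys.argv[1]); o=bot.get_obs(); M=Ro.from_quat(o["tool_rot"]).as_matrix()
R=[]
for u in range(305,470):
    col=c["img"][215:285,u].astype(int); s=(col.min(1)>190)&(col.max(1)-col.min(1)<40)
    v=np.nonzero(s)[0]+215
    R+= [(u,k) for k in v]
uv=np.array(R); z=c["depth"][uv[:,1],uv[:,0]]
P=rays(c,uv)*z[:,None]; P=P@c["T_tool_cam"][:3,:3].T+c["T_tool_cam"][:3,3]; P=P@M.T+o["eef_pos"]
P=P[abs(P[:,2]-.135)<.04]
d=np.array([.981,-.195]); s=P[:,:2]@d
for _ in range(3):
    a,b=np.polyfit(s,P[:,2],1); r=P[:,2]-a*s-b; k=abs(r)<max(.003,2*r.std()); P,s=P[k],s[k]
print(len(P),"span",s.min(),s.max(),"slope rad",np.arctan(a),"std",r.std(),"z at ends",a*s.min()+b,a*s.max()+b)
E
python3 lev.py wrist3
python3 - <<'E'
from h import *
c=load("wrist3")
import collections
from workcell import bot
from scipy.spatial.transform import Rotation as Ro
o=bot.get_obs(); M=Ro.from_quat(o["tool_rot"]).as_matrix()
def w(uv):
    uv=np.array(uv); z=c["depth"][uv[:,1],uv[:,0]]
    P=rays(c,uv)*z[:,None]; P=P@c["T_tool_cam"][:3,:3].T+c["T_tool_cam"][:3,3]; return P@M.T+o["eef_pos"]
print("plank",w([(u,v) for u in range(250,300) for v in (105,120,130)])[:,2].mean(),w([(u,v) for u in range(420,470) for v in (100,105,110)])[:,2].mean())
print("plate",w([(u,v) for u in range(340,440) for v in (142,145)])[:,2].mean())
print("bench",w([(u,v) for u in range(60,200) for v in (120,)])[:,2].mean())
E
```

```text
3747 span 0.5320151520786922 0.6376604665154072 slope rad -0.05118004057833262 std 0.0005526395990869352 z at ends 0.1434247197979187 0.13801306240055972
plank 0.020368450744358148 0.02027647399717344
plate 0.031791085171528025
bench 0.0005769773861814176
```

```bash
python3 -m crank '[[[0,0,4,0,255],[0,0,3,0,255],[0,0,1,0,255],[0,0,0,0,255],[0,0,0,0,255],[0,0,0,0,255]]]'; python3 st.py 0.544 0.171 0.1365
python3 - <<'E'
from workcell import bot
import cv2,numpy as np
F=[]
for i in range(4):
    c=bot.camera("wrist"); F.append(bot.get_obs()["ft_force"])
print(np.mean(F,0)); np.savez("pics/wrist4.npz",**c); cv2.imwrite("pics/wrist4.png",c["img"])
E
python3 lev.py wrist4
```

```text
clock: 7.25
eef_pos: [0.5442, 0.1725, 0.1384]
tool_rot: [0.768, 0.641, 0.005, -0.004]
ft_force: [-1.9, 0.3, 4.0]
grip_width: 0.0
t 7.25 p [0.5442 0.1725 0.1384] yaw 79.73 tz [ 0.003  0.012 -1.   ] F [-1.95  0.27  3.99] w 3.2549158615160194e-05 q [0.3  0.43 0.03 1.16 0.01 2.05]
tool shift mm [-1.6  0.1  1.9]
[-2.73843175 -0.0503536   5.41294543]
3794 span 0.5313861364337459 0.6332760008312687 slope rad -0.02278590403317577 std 0.0005663477770581708 z at ends 0.139103229827493 0.13678117527322056
```

```bash
python3 -m crank '[[[0,0,2,0,255],[0,0,1.5,0,255],[0,0,0,0,255],[0,0,0,0,255],[0,0,0,0,255]]]'; python3 st.py 0.544 0.171 0.1365
python3 - <<'E'
from workcell import bot
import cv2,numpy as np
F=[]
for i in range(6):
    c=bot.camera("wrist"); F.append(bot.get_obs()["ft_force"])
print(np.mean(F,0),np.std(F,0)); np.savez("pics/wrist5.npz",**c); cv2.imwrite("pics/wrist5.png",cv2.resize(c["img"][120:290,280:500],(770,595)))
E
python3 lev.py wrist5
```

```text
clock: 8.07
eef_pos: [0.5442, 0.1725, 0.137]
tool_rot: [0.768, 0.641, 0.006, -0.003]
ft_force: [-2.4, 0.6, 4.2]
grip_width: 0.0002
t 8.075 p [0.5442 0.1725 0.137 ] yaw 79.73 tz [ 0.005  0.013 -1.   ] F [-2.43  0.56  4.16] w 0.0002452457883149936 q [0.3  0.43 0.02 1.16 0.01 2.05]
tool shift mm [-1.6  0.1  0.5]
[-2.25444284e+00 -2.06536609e-03  5.17817076e+00] [0.5048632  0.43196063 0.26126219]
3820 span 0.5313771881326295 0.6328010840369008 slope rad -0.01505100933699628 std 0.0005573463949970942 z at ends 0.13790523049384054 0.13637858320924673
```

View pics/wrist5.png

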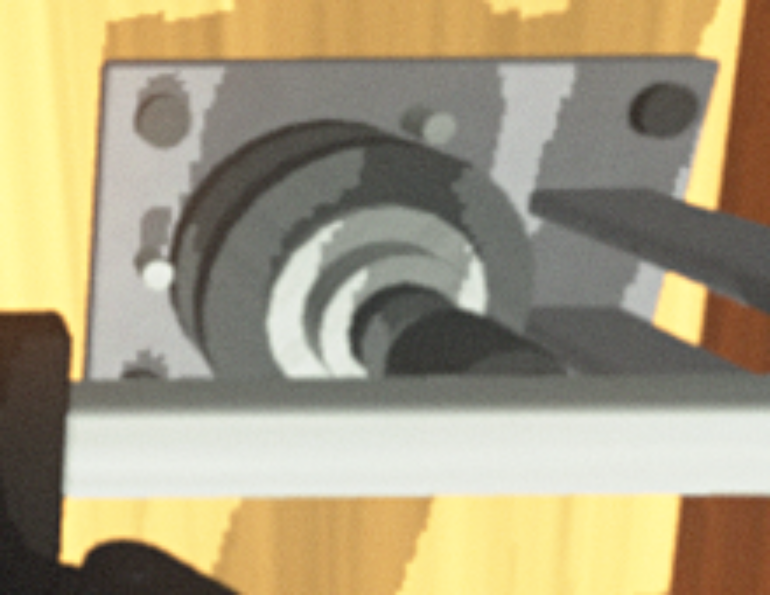

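The foot's round tip sits on the boss (crop ≈(400,320)). The lever is about 0.015 rad short of level, which puts the foot roughly 7 mm in. I'll hold here.

```bash
H='-'; python3 -m crank '[[[0,0,0,0,255],[0,0,0,0,255],[0,0,0,0,255],[0,0,0,0,255],[0,0,0,0,255],[0,0,0,0,255],[0,0,0,0,255],[0,0,0,0,255],[0,0,0,0,255],[0,0,0,0,255],[0,0,0,0,255],[0,0,0,0,255]]]'
python3 -m crank '[[[0,0,0,0,255],[0,0,0,0,255],[0,0,0,0,255],[0,0,0,0,255],[0,0,0,0,255],[0,0,0,0,255],[0,0,0,0,255],[0,0,0,0,255],[0,0,0,0,255],[0,0,0,0,255],[0,0,0,0,255],[0,0,0,0,255]]]'
python3 st.py 0.544 0.171 0.1365
```

```text
clock: 9.88
eef_pos: [0.5441, 0.1725, 0.1371]
tool_rot: [0.768, 0.641, 0.006, -0.003]
ft_force: [-2.6, 0.5, 5.1]
grip_width: 0.0002
clock: 11.38
eef_pos: [0.5441, 0.1726, 0.1371]
tool_rot: [0.768, 0.641, 0.006, -0.003]
ft_force: [-2.1, 0.2, 5.2]
grip_width: -0.0
t 11.375 p [0.5441 0.1726 0.1371] yaw 79.73 tz [ 0.005  0.013 -1.   ] F [-2.13  0.2   5.16] w -2.1979990470929945e-05 q [0.3  0.43 0.02 1.16 0.01 2.05]
tool shift mm [-1.6  0.2  0.6]
```

```bash
python3 - <<'E'
from workcell import bot
import cv2,numpy as np
c=bot.camera("scene"); cv2.imwrite("pics/scene6.png",c["img"])
a=cv2.imread("pics/scene0.png"); d=cv2.GaussianBlur(cv2.absdiff(a,c["img"]),(5,5),0).max(2)
cv2.imwrite("pics/diff6.png",np.where(d[...,None]>30,c["img"],c["img"]//4))
E
```

```text
(no output)
```

View pics/diff6.png

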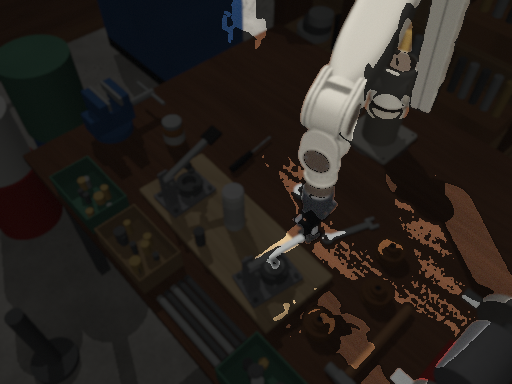

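The difference picture shows only the arm, its shadows and the pressed lever at ≈(290,240) changed. The other lever at ≈(195,145) and the bystanders show no movement. Handing in.

```bash
python3 st.py; python3 -c "
from workcell import bot
print(bot.job_done())"
```

```text
t 11.425 p [0.5442 0.1726 0.1371] yaw 79.73 tz [ 0.005  0.013 -1.   ] F [-3.   -0.55  4.57] w 3.0226779896162433e-05 q [0.3  0.43 0.02 1.16 0.01 2.05]
the job is handed in; nothing more can be done
None
```

I found the bushed pulley in the left stand as seen in the top view. I pressed that stand's paddle down with the closed fingers until the lever was almost level, held it for over 3 s, and handed the job in at about 11.4 s, still holding. No verdict was reported.

**Last checks that agreed:**
- **Lever and foot:** the lever slope from wrist depth was about 0.015 rad short of level. The finger height was 0.137 m, against 0.1365 m for level on a plank measured at 20.3 mm. Together these put the foot roughly 7 to 8 mm in. I worked that out from geometry and did not measure it directly.
- **Steadiness:** the finger height stayed within about 0.1 mm over the last 3 s.
- **Rest of the bench:** the wrist picture shows the foot's tip on the boss. Comparing scene pictures from start and end, only the arm, its shadows and the pressed lever had changed.

**One check disagreed:** the upward force on the fingers read about 5 N, plus 2 to 3 N sideways, below the stated 8 N or so. I relied on the two geometric measurements, which agreed with each other.

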